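# Take the spent core off a label unwinder with a left-hand hub nut

### The job

Clear the spent cardboard core from the label unwinder so that a fresh roll can go on. Its hub nut has a left-hand thread: unscrew it clockwise (seen from above) without forcing it, never tugging or pressing hard while the thread still holds, lift it off and stand it upright, grip up, on the bare worktop; then lift the core off and put it in the open waste tin. Leave the other things on the worktop where they are.

Things in the scene. Friction and masses are not known exactly. Their poses are not given: they have to be found in the camera images.
- unwinder: label-roll unwinder, fixed to the worktop: grey base plate 205 x 150 mm, top at 12 mm, reaching 75 mm from the spindle axis to -x and +-y, 130 mm to +x; two black guide rollers, 82 mm high, stand 105 mm to +x and 42 mm either side. Origin: on the spindle axis at worktop level; z up, +x to the rollers. The worktop 0.13 to 0.25 m to the robot's left (+y) of the axis is bare.
- platter_seat (a point): on the spindle axis, at the seat of the steel platter (100 mm diameter) that carries the core; 30 mm above the worktop. A spring pushes the platter up by up to 3.7 mm as the nut is loosened. A round boss on it, 38 mm diameter and 7 mm high, fits inside the core.
- spindle_top (a point): top end of the upright steel spindle, 98 mm above the worktop, inside the nut at the start. Its upper part has a coarse two-start left-hand round thread, 28 mm outer diameter.
- hub_nut: black hub nut, 51 mm high, 0.09 to 0.14 kg: flange 58 mm diameter, 7 mm thick, below; barrel 44 mm diameter up to 26 mm; bar grip on top. Origin: centre of its underside; z up, x along the bar. LEFT-HAND thread: clockwise from above loosens it. Screwed down on the core at the start, with the spring's 10 to 15 N on the thread; turning takes up to about 0.35 N m.
- nut_grip (a point): middle of the nut's bar grip: 20 mm wide (nut's y), 56 mm long (nut's x), from 26 to 51 mm above the nut's underside. The pitch is coarse: the nut climbs as it is turned. The thread runs out after 1.8 to 2.8 rad, depending on how tight it was; turning on does no harm. Until then it cannot be lifted, and the thread may carry at most 35 N. Play in the thread: 2 mm axial, 1.5 mm sideways.
- core: spent core, a cardboard tube, 48 mm outer and 40 mm inner diameter, 50 mm high, 0.04 to 0.09 kg, upright on the platter round the spindle, under the nut. Origin: centre of its lower end; z along the tube. Once the nut is off it lifts straight up off the boss and over the spindle.
- waste_tin: open square tin with its lid cut and bent back, 130 x 132 mm, walls 93 mm high and 8 mm thick, inside about 108 x 112 mm; the bent-up lid stands on one side up to 143 mm. Loose, 0.5 kg. Origin: centre of its underside.
- fresh_roll: fresh label roll, a plain white paper ring on a cardboard core, 96 mm diameter, 50 mm high, lying flat behind the work; bystander. Origin: centre of its underside.
- tape_measure: pocket tape measure, 36 x 74 x 63 mm, standing on the worktop to the left; bystander. Origin: centre of its underside.
- stapler: stapler, 32 x 124 x 36 mm, on the worktop to the left; bystander. Origin: centre of its underside.
- jar: small sample jar with a screw lid, 48 mm diameter, 66 mm high, behind the unwinder; bystander. Origin: centre of its underside.
- clip: black spring clip, 35 x 32 x 27 mm, behind the waste tin; bystander. Origin: centre of its underside.

How it is judged:
On the way, in this order (a step that is already met when the one before it is completed fails the run):
1. the nut is unscrewed and lifted clear of the spindle, while the core stays on the platter (z of hub_nut in the frame of unwinder above 0.105 m and horizontal distance between core and unwinder below 0.01 m and height (world z) of core below 0.045 m), for 0.1 s.
2. the nut stands upright on the worktop, let go (height (world z) of hub_nut between -0.006 and 0.006 m and angle between hub_nut's own z axis and vertical below 0.12 rad and horizontal distance between hub_nut and waste_tin above 0.1 m and linear speed of hub_nut below 0.02 m/s and contact force between the fingers and hub_nut below 0.2 N), for 0.2 s.
At the end, for the whole second after the job is handed in: The nut stands upright (tilted less than 0.12 rad) on the worktop itself, its underside within 6 mm of it, outside the tin, at rest and let go; the core lies at rest inside the waste tin, below its rim, and the tin stands upright (all of step 2 and x of core in the frame of waste_tin between -0.06 and 0.06 m and y of core in the frame of waste_tin between -0.06 and 0.06 m and z of core in the frame of waste_tin below 0.085 m and angle between waste_tin's own z axis and vertical below 0.1 rad and linear speed of core below 0.02 m/s and contact force between the fingers and core below 0.2 N); the robot touches nothing.
It fails at once if the thread is forced: nut and unwinder press on each other with more than 35 N (contact force between hub_nut and unwinder above 35 N).
It fails at once if a bystander (fresh roll, tape measure, stapler, jar, clip) is moved more than 20 mm (distance of any of fresh_roll, tape_measure, stapler, jar, clip from where it was at the start of the episode above 0.02 m).
It also fails if it takes over 72 s, if anything falls off the work surface, if the arm or the gripper's body presses on something with over 40 N, if the wrist force passes 120 N, or if a joint passes its speed limit or range.

### The arm

A 7-joint arm with a two-finger parallel gripper is mounted at the origin on a cart in front of the work surface, level with it; the furniture and walls round the work are solid. World frame = base frame: x ahead of the robot, y to its left, z up, the work surface at z = 0. Lengths are in m, angles in rad, forces in N, time in s.
With the tool pointing down it reaches from about 0.425 to 0.925 m from the base axis. Payload 6.8 kg.
Tool frame: the origin (TCP) lies where the fingers leave the gripper's body, on its centre line; the fingertips stand 80 mm ahead of it and the grasp point (between the pads) lies 61 mm ahead of it; z points along the fingers, y is the direction in which the jaws open and shut (so a half turn about z gives the same grasp; the last joint's range is limited). The gripper opens to 88 mm and grips with 3 to 60 N. Pads are 20 mm wide; open, the fingers measure 115 mm over their backs; the gripper's body (75 mm by 178 mm) begins 61 mm behind the grasp point.
Start: joints at [1.223, 0.477, 0.022, 1.555, -0.011, 1.109, -0.083], TCP at [0.16, -0.656, 0.303] pointing down, gripper open.
Joint ranges: [-2.96, 2.96], [-0.34, 2.1], [-1.41, 1.46], [0.24, 2.44], [-1.37, 4.51], [0.17, 1.92], [-2.96, 2.96]. Speed limits (rad/s): [2.39, 2.39, 3.14, 3.14, 3.14, 3.14, 3.14].

### API

Orientations are given as a unit quaternion [x, y, z, w].
In Python, from plant import r gives the robot as it stands.
- The arm moves only by the tool drive_tool, never from a script. Its argument "motion" is a list of rows, each a list of 3 entries, a list of its own where there are three numbers: the finger opening in mm, from 0 to 87.8, then the shift along the tool's x, y, z in mm, then the turn, a rotation vector about the tool's x, y, z in degrees. A call has 1 to 12 rows; each row shifts and turns the commanded pose from where the row before left it, along the tool's axes as they then stand; what a row does not reach is not made up. A row lasts 1/8 s, in which the tool goes at most 62.5 mm and 10.7 degrees, less where a joint would pass 70% of its speed; a pose out of reach is approached as far as the arm can. A call is refused whole if a number of a shift passes 62.5 or a number of a turn 10.7, either way. A call with a gripper value outside its range is refused whole. The fingers move at their own pace and stop on an object; "newtons" is the grip in N (left out, the last holds). Time passes only in rows, so rows that do not move let the fingers close. It gives the time, the measured TCP pose, the force and the opening at its end, in the units of the state.
- r.get_state(): the state, without advancing time (a new reading comes with each control period).
- r.grab_frame(name): name is "scene" or "side" or "wrist"; returns a dict with "img" (384x512x3 uint8, red, green, blue), "fx", "fy", "cx", "cy" (pixels), "eye" and "rotation" of the camera in the world; the wrist camera has in their place "tool_from_camera" (4x4, takes a point from camera to tool coordinates, whose origin is the TCP and whose axes are the flange's). Camera axes: x right, y up, looking along -z (the intrinsics and any distortion apply to the point x, -y, -z); pixel columns grow to the right and rows downward; lengths in m; the calibration is good to about 2 mm. The wrist camera is an equidistant fisheye: a pixel r from the principal point sees the ray r / f radians off the axis. A picture is of the moment at which its call begins: read the wrist's pose just before it. There is no depth.
- r.hand_in(): hands the job in, once; it reports no verdict.
Trained networks look in the newest picture that a camera, given by its name, has taken for a name from the list of things; names that differ only in an ending like _2 or _b are one class to them, and where a whole thing is asked for, a point or a joint stands for the part that bears it (a point fixed in the world has none). Each returns a list of dicts, best first, with "score" (0 to 1); they miss things now and then, are a little off and sometimes report something else, mostly with a low value. They report only what shows in the picture. A call takes as long as a camera call.
- r.search_frame(name, camera): "bbox" ([centre column, centre row, width, height] in pixels, round what is visible of it).
- r.silhouettes(name, camera): "region" (384x512 bool, what is visible of it) and "bbox" ([centre column, centre row, width, height] in pixels, round what is visible of it).
- r.landmark_of(name, camera): "xy" ([column, row] in pixels: a listed point, or the origin of a listed thing).
The state is a dict: "time_s": time; "joints": joint angles; "qd": joint speeds; "joint_efforts": joint torques, N m; "eef_pos": TCP position; "tool_rot": TCP orientation; "wrist_force": force on the tool from outside, world axes, zero at the start; "torque": the same for the moment, N m; "opening": finger opening in m.
Only numpy, scipy, OpenCV 4.12 (cv2) and the standard library are available. Lean on these libraries where they do the work, as an engineer would, in place of code of your own. Each camera call takes 0.05 s, during which the arm holds its last target.

## Working session

There is one attempt and no reset: what is moved stays moved. The work goes in short steps, Python scripts to look and compute and a tool call to move; the robot and the scene stay as the last step left them, time stands still between calls to the robot, and variables do not carry over. Pictures are saved under pics/ and viewed, and the job is handed in when it is done.

Besides the shell and the picture viewer there is one more tool, called after ">>>" as name([rows], argument=value, ...), one row to a line, values as JSON. drive_tool: Moves the arm, as the interface text tells. Its arguments: {"type":"object","properties":{"motion":{"type":"array","items":{"type":"array"}},"newtons":{"type":"number"}},"required":["motion"]}

```bash
ls; mkdir -p pics; cat > h.py <<'E'
import numpy as np, cv2
from scipy.spatial.transform import Rotation as R
from plant import r
def ray(f,px,st=None):
    u,v=px
    x=(u-f['cx'])/f['fx']; y=(v-f['cy'])/f['fy']
    if 'eye' in f:
        d=np.array([x,-y,-1.0]); d/=np.linalg.norm(d)
        return np.array(f['eye']),np.array(f['rotation'])@d if np.array(f['rotation']).shape==(3,3) else R.from_quat(f['rotation']).as_matrix()@d
    th=np.hypot(x,y); s=np.sin(th)/th if th>1e-9 else 1
    d=np.array([x*s,-y*s,-np.cos(th)])
    T=np.array(f['tool_from_camera']); Rt=R.from_quat(st['tool_rot']).as_matrix()
    return np.array(st['eef_pos'])+Rt@T[:3,3], Rt@T[:3,:3]@d
def atz(o,d,z): return o+d*(z-o[2])/d[2]
def tri(rays):
    A=np.zeros((3,3));b=np.zeros(3)
    for o,d in rays:
        P=np.eye(3)-np.outer(d,d);A+=P;b+=P@o
    p=np.linalg.solve(A,b)
    return p,[np.linalg.norm((np.eye(3)-np.outer(d,d))@(p-o)) for o,d in rays]
def save(f,n): cv2.imwrite('pics/'+n+'.png',f['img'][:,:,::-1])
E
python3 - <<'E'
from h import *
s=r.get_state(); print(s)
F={}
for c in ['scene','side','wrist']:
    st=r.get_state()
    f=r.grab_frame(c); save(f,c+'0'); F[c]=f
    print(c,{k:v for k,v in f.items() if k!='img'})
    for n in ['unwinder','platter_seat','spindle_top','hub_nut','nut_grip','core','waste_tin','fresh_roll','tape_measure','stapler','jar','clip']:
        l=r.landmark_of(n,c)
        b=r.search_frame(n,c)
        print(n,[(np.round(x['xy'],1),round(x['score'],2)) for x in l[:2]],[(np.round(x['bbox']),round(x['score'],2)) for x in b[:2]])
E
```

```text
pics
{'time_s': 0.0, 'joints': array([ 1.22288988,  0.47778777,  0.02231726,  1.55644175, -0.01153301,
        1.10928669, -0.08308864]), 'qd': array([ 0.00164267, -0.00104423,  0.00060401, -0.00105818, -0.00022345,
       -0.00093291,  0.0009601 ]), 'joint_efforts': array([-5.94036937e-04, -5.82859039e+01,  1.53467294e+00, -2.72615790e+01,
       -5.41722751e-02,  1.68938795e-02,  1.35431992e-04]), 'eef_pos': array([ 0.16022974, -0.65523721,  0.30169351]), 'tool_rot': array([ 9.92817525e-01,  1.19635093e-01, -1.53588546e-04, -8.84996751e-04]), 'wrist_force': array([-0.39024542,  0.14528789,  0.52508091]), 'torque': array([ 0.03796382, -0.03335646, -0.00434613]), 'opening': 0.08777470427907712}
scene {'fx': 378.80834629948566, 'fy': 378.80834629948566, 'cx': 262.3677571107563, 'cy': 199.6605958890657, 'eye': array([-0.1259279 , -0.09292899,  1.1099905 ]), 'rotation': array([ 0.21257225, -0.19043338, -0.63011922,  0.72214814])}
unwinder [(array([273.6, 214.3]), 0.86)] [(array([276., 206.,  62.,  70.]), 0.59)]
platter_seat [(array([272.2, 214.5]), 0.91)] [(array([275., 208.,  65.,  62.
[... 2223 characters left out ...]
.]), 0.55)]
clip [(array([326.3, 298.9]), 0.53)] []
wrist {'fx': 297.3186396354542, 'fy': 297.3186396354542, 'cx': 260.2140808933701, 'cy': 187.41474515369424, 'tool_from_camera': array([[ 8.82995732e-04,  9.62116667e-01,  2.72636643e-01,
         7.47716572e-02],
       [ 9.99999599e-01, -8.08934200e-04, -3.84050729e-04,
        -7.47855348e-04],
       [-1.48956503e-04,  2.72636873e-01, -9.62116996e-01,
        -8.21393786e-02],
       [ 0.00000000e+00,  0.00000000e+00,  0.00000000e+00,
         1.00000000e+00]])}
unwinder [] []
platter_seat [] []
spindle_top [] []
hub_nut [] []
nut_grip [] []
core [] []
waste_tin [] []
fresh_roll [] []
tape_measure [] []
stapler [] []
jar [] []
clip [] []
```

```bash
python3 - <<'E'
import cv2
for n in ['scene0','side0']:
    i=cv2.imread(f'pics/{n}.png')
    c=i[110:360,100:420]
    cv2.imwrite(f'pics/{n}z.png',cv2.resize(c,None,fx=2.4,fy=2.4,interpolation=cv2.INTER_CUBIC))
E
python3 - <<'E'
from h import *
import pickle
# triangulate from known calibration
S={'fx':378.80834629948566,'fy':378.80834629948566,'cx':262.3677571107563,'cy':199.6605958890657,'eye':[-0.1259279,-0.09292899,1.1099905],'rotation':[0.21257225,-0.19043338,-0.63011922,0.72214814]}
D={'fx':391.31945121650114,'fy':391.31945121650114,'cx':250.8651197325749,'cy':197.2328620533113,'eye':[0.26748992,-0.91269713,0.8443836],'rotation':[0.42657961,-0.07069281,-0.14700288,0.88961931]}
P={'unw':((273.6,214.3),(243.1,226.8)),'seat':((272.2,214.5),(243.1,216.4)),'top':((271.4,202.3),(239.4,198)),'nut':((273.2,203.9),(244.6,209.1)),'grip':((270.9,198.9),(243.4,195)),'core':((273.6,212.6),(243.9,216.9)),'fresh':((345.7,180.6),(331.3,268.8)),'tin':((366,219),(260.4,313.3)),'stapler':((152,203.3),(212.3,155.4)),'tape':((133,241),(170,156)),'jar':((258.4,161.5),(293.8,204.6))}
for k,(a,b) in P.items():
    p,e=tri([ray(S,a),ray(D,b)]); print(k,p.round(3),np.round(e,4))
for k,b in {'clip':(326.3,298.9),'tinside':(260.4,313.3)}.items():
    print(k,atz(*ray(D,b),0))
E
```

```text
unw [ 0.537 -0.051  0.002] [0.002 0.002]
seat [ 0.53  -0.045  0.032] [0.0094 0.0094]
top [ 0.524 -0.041  0.108] [0.0051 0.0051]
nut [ 0.541 -0.046  0.067] [0.0017 0.0017]
grip [ 0.536 -0.038  0.112] [0.0071 0.0071]
core [ 0.533 -0.049  0.035] [0.0068 0.0068]
fresh [ 0.718 -0.293 -0.001] [0.0004 0.0004]
tin [ 0.505 -0.364  0.032] [0.0364 0.0364]
stapler [ 0.538  0.378 -0.003] [0.0092 0.0092]
tape [0.375 0.385 0.025] [0.0091 0.0091]
jar [ 0.757  0.031 -0.018] [0.015 0.015]
clip [ 0.65618799 -0.38060775  0.        ]
tinside [ 0.47882388 -0.36655573  0.        ]
```

View pics/scene0z.png

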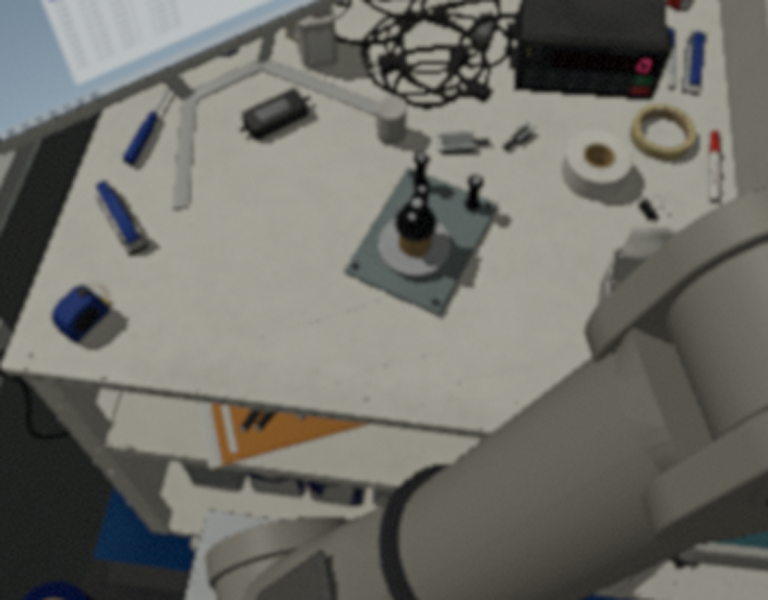

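View pics/side0z.png

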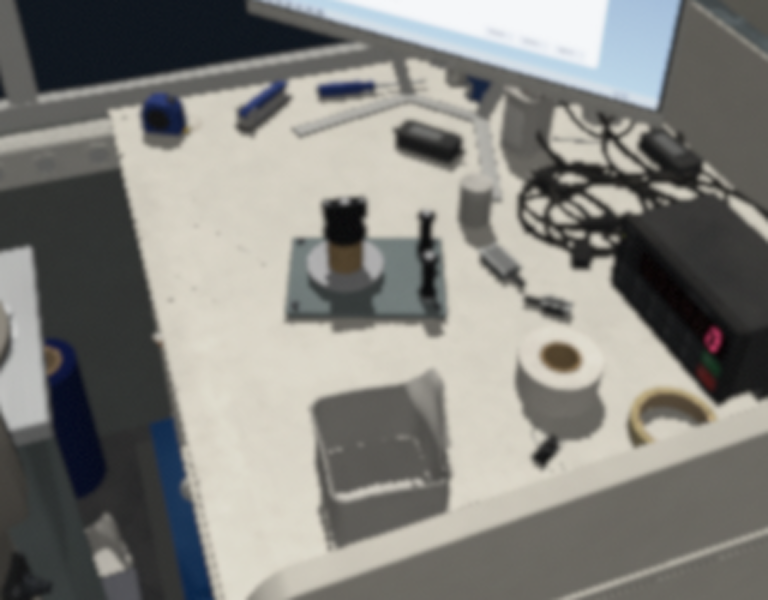

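>>> drive_tool([
  [87.8,[20,-20,-4],[0,0,0]],
  [87.8,[40,-40,-4],[0,0,0]],
  [87.8,[40,-40,-4],[0,0,0]],
  [87.8,[40,-40,-4],[0,0,0]],
  [87.8,[40,-40,-4],[0,0,0]],
  [87.8,[40,-40,0],[0,0,0]],
  [87.8,[40,-40,0],[0,0,0]],
  [87.8,[40,-40,0],[0,0,0]],
  [87.8,[40,-40,0],[0,0,0]],
  [87.8,[40,-40,0],[0,0,0]],
  [87.8,[40,-40,0],[0,0,0]],
  [87.8,[40,-40,0],[0,0,0]],
])

```text
time_s: 5.25
eef_pos: [0.4987, -0.0981, 0.323]
tool_rot: [0.993, 0.119, 0.0, 0.0]
wrist_force: [0.5, -0.8, -0.1]
opening: 0.0879
```

```bash
cat > look.py <<'E'
from h import *
import sys
def look(n,names,cam='wrist',zs={}):
    st=r.get_state(); f=r.grab_frame(cam); save(f,n)
    print('t',st['time_s'],'eef',st['eef_pos'].round(4),'q',st['joints'].round(3),'F',st['wrist_force'].round(1),'op',round(st['opening'],4))
    out={}
    for nm in names:
        l=r.landmark_of(nm,cam)
        for x in l[:2]:
            o,d=ray(f,x['xy'],st)
            print(nm,np.round(x['xy'],1),round(x['score'],2),'o',o.round(4).tolist(),'d',d.round(4).tolist(), 'at z',atz(o,d,zs.get(nm,0)).round(4))
    return st,f
E
python3 - <<'E'
from look import *
st,f=look('w1',['unwinder','spindle_top','nut_grip','hub_nut','platter_seat'],zs={'spindle_top':.098,'nut_grip':.118,'hub_nut':.08,'platter_seat':.03})
for m in r.silhouettes('hub_nut','wrist')[:1]:
    print(m['bbox'],m['score'])
E
```

```text
t 5.25 eef [ 0.4987 -0.0981  0.323 ] q [ 0.397  0.206 -0.372  1.904  0.086  1.046 -1.343] F [ 0.5 -0.8 -0.1] op 0.0879
nut_grip [218.  130.4] 0.94 o [0.5711, -0.0796, 0.4052] d [-0.1124, 0.1165, -0.9868] at z [ 0.5383 -0.0457  0.118 ]
hub_nut [223.1 128.2] 0.69 o [0.5711, -0.0796, 0.4052] d [-0.1017, 0.1017, -0.9896] at z [ 0.5376 -0.0462  0.08  ]
[221.8, 130.5, 52.5, 54.6] 0.71
```

View pics/w1.png

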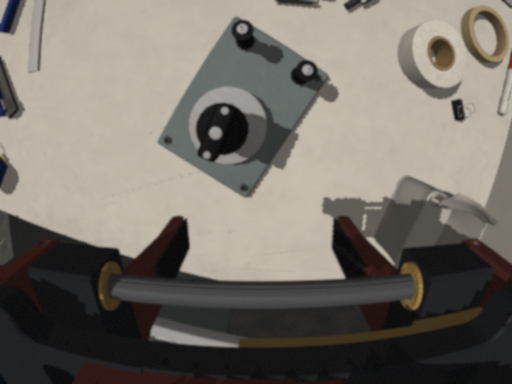

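>>> drive_tool([
  [87.8,[25,-20,0],[0,0,0]],
  [87.8,[25,-20,0],[0,0,0]],
  [87.8,[0,0,0],[0,0,-10]],
  [87.8,[0,0,0],[0,0,-10]],
  [87.8,[0,0,0],[0,0,-10]],
  [87.8,[0,0,0],[0,0,-10]],
  [87.8,[0,0,0],[0,0,-10]],
  [87.8,[0,0,0],[0,0,-10]],
  [87.8,[0,0,0],[0,0,-10]],
  [87.8,[0,0,0],[0,0,-10]],
  [87.8,[0,0,0],[0,0,-10]],
  [87.8,[0,0,0],[0,0,-10]],
])

```text
time_s: 7.1
eef_pos: [0.5365, -0.0508, 0.3226]
tool_rot: [0.545, 0.838, -0.0, 0.0]
wrist_force: [0.4, 0.0, -0.3]
opening: 0.0876
```

>>> drive_tool([
  [87.8,[0,0,0],[0,0,-10]],
  [87.8,[0,0,0],[0,0,-10]],
  [87.8,[0,0,0],[0,0,-10]],
  [87.8,[0,0,0],[0,0,-10]],
  [87.8,[0,0,0],[0,0,-10]],
  [87.8,[0,0,0],[0,0,-7]],
  [87.8,[0,0,0],[0,0,0]],
])

```text
time_s: 7.98
eef_pos: [0.5366, -0.0506, 0.3225]
tool_rot: [0.083, 0.997, -0.0, -0.0]
wrist_force: [0.6, 0.5, -0.0]
opening: 0.0877
```

```bash

python3 - <<'E'
from look import *
st,f=look('w2',['unwinder','spindle_top','nut_grip','hub_nut','platter_seat'],zs={'spindle_top':.098,'nut_grip':.118,'hub_nut':.08,'platter_seat':.03})
print(st['tool_rot'])
o,d=ray(f,r.landmark_of('nut_grip','wrist')[0]['xy'],st)
print(tri([(o,d),(np.array([0.5711, -0.0796, 0.4052]),np.array([-0.1124, 0.1165, -0.9868]))]))
for m in r.silhouettes('hub_nut','wrist')[:1]:
    print(m['bbox'],m['score'])
E
```

```text
t 7.975 eef [ 0.5366 -0.0506  0.3225] q [ 0.684  0.353 -0.871  1.814  0.3    1.113  1.114] F [ 0.6  0.5 -0. ] op 0.0877
unwinder [265.  160.8] 0.79 o [0.4626, -0.0375, 0.4047] d [0.1865, -0.0152, -0.9823] at z [ 0.5395 -0.0437  0.    ]
nut_grip [265.6 180.4] 0.79 o [0.4626, -0.0375, 0.4047] d [0.2503, -0.0237, -0.9679] at z [ 0.5368 -0.0445  0.118 ]
hub_nut [265.3 173. ] 0.91 o [0.4626, -0.0375, 0.4047] d [0.2263, -0.0207, -0.9738] at z [ 0.5381 -0.0444  0.08  ]
[ 8.26775330e-02  9.96576289e-01 -2.78231517e-04 -2.18732229e-04]
(array([ 0.53791614, -0.04487446,  0.11318465]), [np.float64(0.0002617169343520631), np.float64(0.0002617169343520427)])
[265.5, 178.9, 49.0, 61.9] 0.73
```

View pics/w2.png

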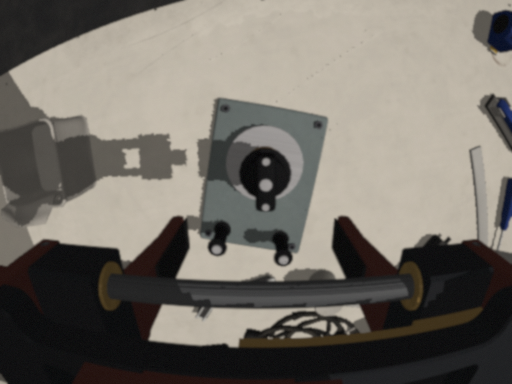

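>>> drive_tool([
  [87.8,[0,5,30],[0,0,0]],
  [87.8,[0,0,30],[0,0,0]],
  [87.8,[0,0,20],[0,0,0]],
  [87.8,[0,0,0],[0,0,0]],
])

```text
time_s: 8.88
eef_pos: [0.5372, -0.044, 0.2415]
tool_rot: [0.081, 0.997, 0.0, -0.001]
wrist_force: [-0.5, 0.0, 0.2]
opening: 0.0876
```

```bash

python3 - <<'E'
from look import *
st,f=look('w3',['spindle_top','nut_grip','hub_nut'],zs={'spindle_top':.098,'nut_grip':.118,'hub_nut':.08,'platter_seat':.03})
for m in r.silhouettes('hub_nut','wrist')[:1]:
    print(m['bbox'],m['score'])
    save({'img':f['img']//2+(m['region'][:,:,None]*100).astype(np.uint8)},'w3m')
E
```

```text
t 8.875 eef [ 0.5372 -0.044   0.2415] q [ 0.621  0.448 -0.826  1.899  0.395  0.969  1.023] F [-0.5  0.   0.2] op 0.0876
nut_grip [259.5 209.6] 0.69 o [0.4633, -0.0313, 0.3238] d [0.3376, -0.057, -0.9395] at z [ 0.5373 -0.0438  0.118 ]
hub_nut [256.  193.7] 0.7 o [0.4633, -0.0313, 0.3238] d [0.2857, -0.0605, -0.9564] at z [ 0.5361 -0.0467  0.08  ]
[258.6, 206.1, 64.5, 85.7] 0.86
```

View pics/w3.png

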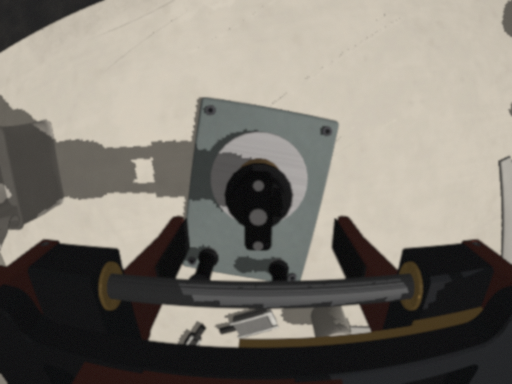

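>>> drive_tool([
  [87.8,[0,0,25],[0,0,0]],
  [87.8,[0,0,20],[0,0,0]],
  [87.8,[0,0,7],[0,0,0]],
  [26,[0,0,0],[0,0,0]],
  [26,[0,0,0],[0,0,0]],
  [26,[0,0,0],[0,0,0]],
  [26,[0,0,0],[0,0,0]],
], newtons=5)

```text
time_s: 10.0
eef_pos: [0.538, -0.044, 0.1911]
tool_rot: [0.081, 0.997, -0.0, 0.0]
wrist_force: [-0.5, 0.1, 0.3]
opening: 0.0511
```

```bash

python3 - <<'E'
from look import *
st,f=look('w4',['nut_grip'],zs={'nut_grip':.118})
st,f=look('s4',[],'side')
save({'img':cv2.resize(f['img'][150:270,180:320],None,fx=5,fy=5,interpolation=cv2.INTER_CUBIC)},'s4z')
E
```

```text
t 10.0 eef [ 0.538  -0.044   0.1911] q [ 0.58   0.513 -0.783  1.94   0.467  0.878  0.963] F [-0.5  0.1  0.3] op 0.0511
nut_grip [257.  238.5] 0.73 o [0.4639, -0.0312, 0.2731] d [0.4276, -0.0802, -0.9004] at z [ 0.5376 -0.045   0.118 ]
t 10.1 eef [ 0.5379 -0.044   0.1909] q [ 0.58   0.513 -0.783  1.94   0.467  0.878  0.963] F [ 0.4 -0.   0.3] op 0.0431
```

View pics/w4.png

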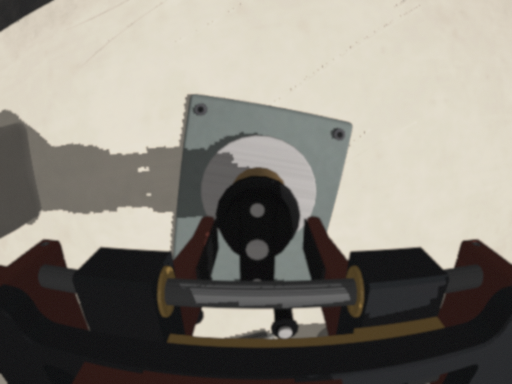

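View pics/s4z.png

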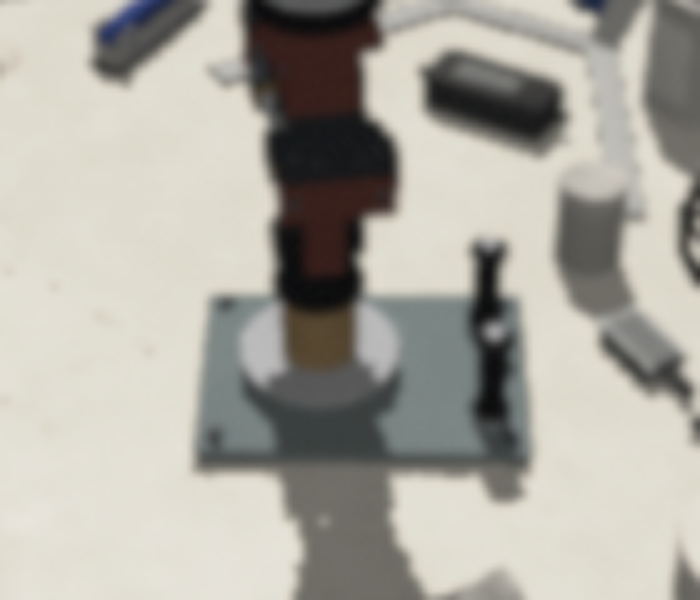

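>>> drive_tool([
  [12,[0,0,0],[0,0,0]],
  [12,[0,0,0],[0,0,0]],
  [12,[0,0,0],[0,0,0]],
  [12,[0,0,0],[0,0,0]],
], newtons=5)

```text
time_s: 10.65
eef_pos: [0.5376, -0.0451, 0.1906]
tool_rot: [0.081, 0.997, -0.001, -0.0]
wrist_force: [-1.0, -5.8, 2.6]
opening: 0.02
```

>>> drive_tool([
  [12,[0,-1.5,0],[0,0,0]],
  [12,[0,0,0],[0,0,0]],
], newtons=5)

```text
time_s: 10.9
eef_pos: [0.5376, -0.0454, 0.1907]
tool_rot: [0.081, 0.997, 0.0, 0.0]
wrist_force: [-0.8, -3.1, 1.4]
opening: 0.0204
```

>>> drive_tool([
  [12,[0,-1,0],[0,0,0]],
  [12,[0,0,0],[0,0,0]],
  [12,[0,0,0],[0,0,0]],
], newtons=30)

```text
time_s: 11.28
eef_pos: [0.5375, -0.0457, 0.1907]
tool_rot: [0.08, 0.997, 0.001, 0.0]
wrist_force: [-0.9, 0.7, 0.6]
opening: 0.0197
```

>>> drive_tool([
  [12,[0,0,0],[0,0,5]],
  [12,[0,0,-0.3],[0,0,8]],
  [12,[0,0,-0.3],[0,0,8]],
  [12,[0,0,0],[0,0,0]],
], newtons=30)

```text
time_s: 11.78
eef_pos: [0.5378, -0.0461, 0.1918]
tool_rot: [0.26, 0.965, 0.0, 0.001]
wrist_force: [-0.2, -0.8, 4.2]
opening: 0.0196
```

```bash

python3 - <<'E'
from look import *
s=r.get_state();print(s['torque'],s['joints'].round(3),s['wrist_force'],s['eef_pos'], np.degrees(2*np.arctan2(s['tool_rot'][1],s['tool_rot'][0])))
E
```

```text
[-0.09057777 -0.0919413  -0.21792969] [ 0.523  0.486 -0.699  1.943  0.409  0.856  0.651] [-0.15994455 -0.81679897  4.15512141] [ 0.53780997 -0.04607966  0.19176599] 149.8105454488734
```

>>> drive_tool([
  [12,[0,0,-0.7],[0,0,8]],
  [12,[0,0,-0.4],[0,0,8]],
  [12,[0,0,-0.4],[0,0,8]],
  [12,[0,0,0],[0,0,0]],
])

```text
time_s: 12.28
eef_pos: [0.5376, -0.0461, 0.193]
tool_rot: [0.454, 0.891, 0.0, 0.0]
wrist_force: [-1.1, -0.1, 4.1]
opening: 0.0202
```

```bash

cat > s.py <<'E'
from look import *
s=r.get_state();print(s['time_s'],s['torque'].round(3),s['joints'].round(3),s['wrist_force'].round(2),s['eef_pos'].round(4), np.degrees(2*np.arctan2(s['tool_rot'][1],s['tool_rot'][0])).round(2))
E
python3 s.py
```

```text
12.275 [ 0.088 -0.11  -0.054] [ 0.452  0.46  -0.604  1.947  0.346  0.838  0.288] [-1.13 -0.12  4.14] [ 0.5376 -0.0461  0.193 ] 125.96
```

>>> drive_tool([
  [12,[0,0,-0.7],[0,0,8]],
  [12,[0,0,-0.4],[0,0,8]],
  [12,[0,0,-0.4],[0,0,8]],
  [12,[0,0,-0.4],[0,0,8]],
  [12,[0,0,0],[0,0,0]],
])

```text
time_s: 12.9
eef_pos: [0.537, -0.0463, 0.1941]
tool_rot: [0.682, 0.732, -0.0, -0.0]
wrist_force: [0.0, -0.1, -0.9]
opening: 0.0196
```

```bash

python3 s.py
```

```text
12.9 [-0.028 -0.064  0.009] [ 0.355  0.432 -0.478  1.953  0.267  0.819 -0.2  ] [ 0.03 -0.09 -0.94] [ 0.537  -0.0463  0.1941] 94.04
```

>>> drive_tool([
  [12,[0,0,-0.3],[0,0,8]],
  [12,[0,0,-0.3],[0,0,8]],
  [12,[0,0,-0.3],[0,0,8]],
  [12,[0,0,-0.3],[0,0,8]],
  [12,[0,0,0],[0,0,0]],
])

```text
time_s: 13.52
eef_pos: [0.5371, -0.0463, 0.1955]
tool_rot: [0.857, 0.516, -0.0, -0.0]
wrist_force: [0.3, -0.4, -2.0]
opening: 0.0199
```

```bash

python3 s.py
```

```text
13.525 [-0.022 -0.039 -0.035] [ 0.256  0.412 -0.354  1.959  0.194  0.804 -0.693] [ 0.3  -0.4  -1.98] [ 0.5371 -0.0463  0.1955] 62.08
```

>>> drive_tool([
  [12,[0,0,-0.3],[0,0,8]],
  [12,[0,0,-0.3],[0,0,8]],
  [12,[0,0,-0.3],[0,0,8]],
  [12,[0,0,-0.3],[0,0,8]],
  [12,[0,0,0],[0,0,0]],
])

```text
time_s: 14.15
eef_pos: [0.5372, -0.0463, 0.1968]
tool_rot: [0.966, 0.26, -0.0, 0.0]
wrist_force: [-0.1, -0.3, -1.6]
opening: 0.02
```

```bash

python3 s.py
```

```text
14.15 [-0.069 -0.042  0.038] [ 0.156  0.397 -0.229  1.964  0.124  0.794 -1.188] [-0.09 -0.34 -1.64] [ 0.5372 -0.0463  0.1968] 30.11
```

>>> drive_tool([
  [12,[0,0,-0.3],[0,0,8]],
  [12,[0,0,-0.3],[0,0,8]],
  [12,[0,0,-0.3],[0,0,8]],
  [12,[0,0,-0.3],[0,0,8]],
  [12,[0,0,-0.3],[0,0,8]],
  [12,[0,0,0],[0,0,0]],
])

```text
time_s: 14.9
eef_pos: [0.5373, -0.0462, 0.1985]
tool_rot: [0.996, -0.086, -0.0, 0.0]
wrist_force: [-0.4, 0.5, -0.3]
opening: 0.0197
```

```bash

python3 s.py
```

```text
14.9 [0.163 0.163 0.019] [ 0.03   0.386 -0.074  1.972  0.039  0.786 -1.81 ] [-0.44  0.52 -0.25] [ 0.5373 -0.0462  0.1985] -9.88
```

>>> drive_tool([
  [12,[0,0,-1],[0,0,5]],
  [12,[0,0,-1],[0,0,0]],
  [12,[0,0,0],[0,0,0]],
])

```text
time_s: 15.28
eef_pos: [0.5374, -0.0465, 0.2005]
tool_rot: [0.991, -0.131, 0.0, 0.0]
wrist_force: [0.5, -0.4, -0.4]
opening: 0.0196
```

```bash

python3 s.py
```

```text
15.275 [ 0.019 -0.03   0.046] [ 0.015  0.382 -0.054  1.971  0.029  0.789 -1.889] [ 0.51 -0.43 -0.39] [ 0.5374 -0.0465  0.2005] -15.01
```

>>> drive_tool([
  [12,[0,0,-2],[0,0,0]],
  [12,[0,0,-3],[0,0,0]],
  [12,[0,0,-5],[0,0,0]],
  [12,[0,0,0],[0,0,0]],
])

```text
time_s: 15.78
eef_pos: [0.5377, -0.0464, 0.2111]
tool_rot: [0.991, -0.133, 0.001, -0.0]
wrist_force: [-0.8, -0.2, -1.4]
opening: 0.0198
```

```bash

python3 - <<'E'
from look import *
st,f=look('s5',[],'side')
save({'img':cv2.resize(f['img'][150:270,180:320],None,fx=5,fy=5,interpolation=cv2.INTER_CUBIC)},'s5z')
E
```

```text
t 15.775 eef [ 0.5377 -0.0464  0.2111] q [ 0.014  0.367 -0.054  1.964  0.027  0.81  -1.891] F [-0.8 -0.2 -1.4] op 0.0198
```

View pics/s5z.png

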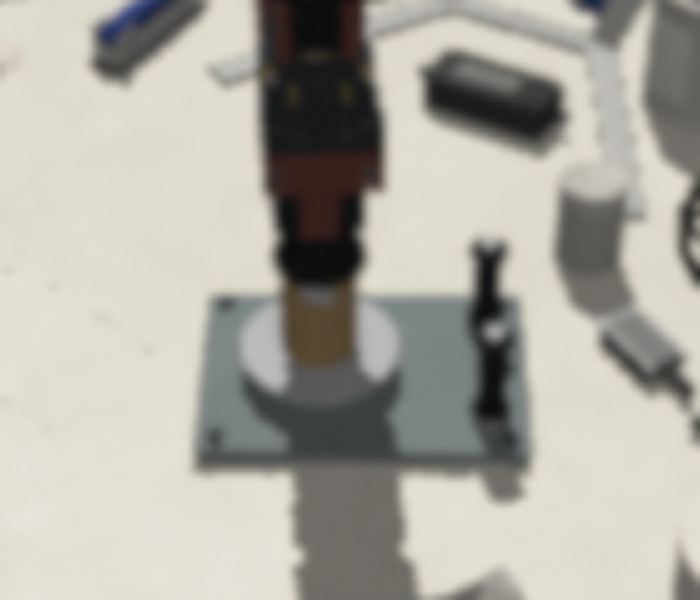

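>>> drive_tool([
  [12,[0,0,-15],[0,0,0]],
  [12,[0,0,-20],[0,0,0]],
  [12,[0,0,-5],[0,0,0]],
  [12,[-8,-31,0],[0,0,0]],
  [12,[-8,-31,0],[0,0,0]],
  [12,[-8,-31,0],[0,0,0]],
  [12,[-8,-31,0],[0,0,0]],
  [12,[-8,-31,10],[0,0,0]],
  [12,[-8,-29,20],[0,0,0]],
  [12,[0,0,40],[0,0,0]],
  [12,[0,0,40],[0,0,0]],
  [12,[0,0,10],[0,0,0]],
])

```text
time_s: 17.32
eef_pos: [0.5379, 0.1433, 0.1283]
tool_rot: [0.991, -0.133, -0.002, 0.001]
wrist_force: [0.8, -0.5, -1.0]
opening: 0.0198
```

```bash

python3 - <<'E'
from look import *
import s
st,f=look('s6',[],'side')
save({'img':cv2.resize(f['img'][100:250,140:320],None,fx=4,fy=4,interpolation=cv2.INTER_CUBIC)},'s6z')
E
```

```text
17.325 [0.015 0.001 0.053] [-0.283  0.517 -0.114  1.966  0.091  0.668 -2.29 ] [ 0.75 -0.47 -1.02] [0.5379 0.1433 0.1283] -15.24
t 17.325 eef [0.5379 0.1433 0.1283] q [-0.283  0.517 -0.114  1.966  0.091  0.668 -2.29 ] F [ 0.8 -0.5 -1. ] op 0.0198
```

View pics/s6z.png

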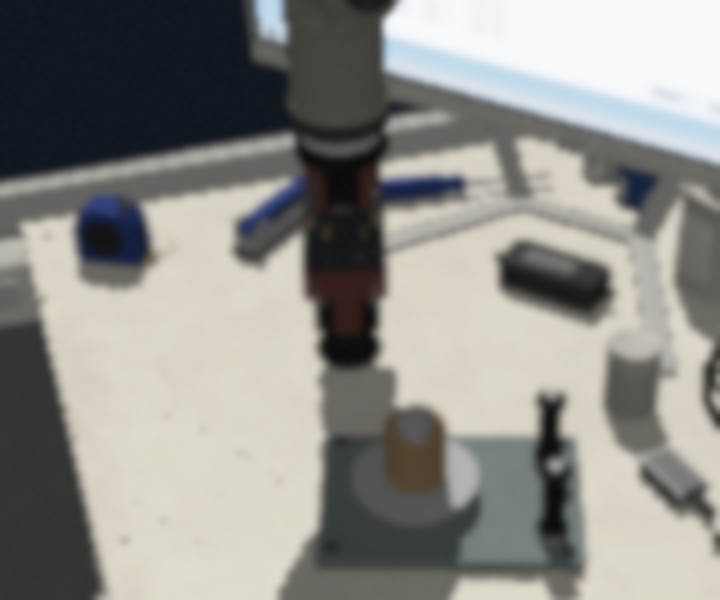

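>>> drive_tool([
  [12,[0,0,7],[0,0,0]],
  [12,[0,0,6],[0,0,0]],
  [12,[0,0,2],[0,0,0]],
  [12,[0,0,0],[0,0,0]],
])

```text
time_s: 17.88
eef_pos: [0.5397, 0.1437, 0.1159]
tool_rot: [0.991, -0.133, 0.0, -0.0]
wrist_force: [0.6, 0.1, -0.8]
opening: 0.0199
```

>>> drive_tool([
  [12,[0,0,1],[0,0,0]],
  [12,[0,0,1],[0,0,0]],
  [12,[0,0,0],[0,0,0]],
])

```text
time_s: 18.25
eef_pos: [0.5395, 0.1437, 0.1135]
tool_rot: [0.991, -0.133, 0.0, -0.0]
wrist_force: [0.5, -0.6, -1.3]
opening: 0.0199
```

>>> drive_tool([
  [12,[0,0,1],[0,0,0]],
  [12,[0,0,1],[0,0,0]],
  [12,[0,0,0],[0,0,0]],
])

```text
time_s: 18.62
eef_pos: [0.5395, 0.1437, 0.1114]
tool_rot: [0.991, -0.133, -0.0, 0.0]
wrist_force: [0.2, 0.2, -1.3]
opening: 0.0196
```

>>> drive_tool([
  [12,[0,0,1],[0,0,0]],
  [12,[0,0,0],[0,0,0]],
])

```text
time_s: 18.88
eef_pos: [0.5395, 0.1437, 0.1105]
tool_rot: [0.991, -0.133, -0.0, 0.0]
wrist_force: [0.6, -0.4, -2.0]
opening: 0.02
```

>>> drive_tool([
  [12,[0,0,1],[0,0,0]],
  [12,[0,0,1],[0,0,0]],
  [12,[0,0,0],[0,0,0]],
])

```text
time_s: 19.25
eef_pos: [0.5397, 0.1438, 0.1096]
tool_rot: [0.991, -0.133, 0.0, -0.0]
wrist_force: [-3.5, -1.0, 9.6]
opening: 0.0197
```

>>> drive_tool([
  [12,[0,0,-1],[0,0,0]],
  [45,[0,0,0],[0,0,0]],
  [45,[0,0,0],[0,0,0]],
  [45,[0,0,0],[0,0,0]],
  [45,[0,0,0],[0,0,0]],
  [45,[0,0,-15],[0,0,0]],
  [45,[0,0,-30],[0,0,0]],
  [45,[0,0,-50],[0,0,0]],
  [87,[0,0,-50],[0,0,0]],
  [87,[0,0,-10],[0,0,0]],
  [87,[0,0,0],[0,0,0]],
])

```text
time_s: 20.62
eef_pos: [0.5396, 0.1437, 0.2655]
tool_rot: [0.991, -0.133, 0.001, -0.0]
wrist_force: [0.1, -0.5, -0.6]
opening: 0.0712
```

```bash

python3 - <<'E'
from look import *
import s
st,f=look('w7',['hub_nut','nut_grip','core','spindle_top'],zs={'nut_grip':.038,'core':.03,'spindle_top':.098})
st,f=look('s7',['hub_nut','core','waste_tin'],'side',zs={'core':.03})
save({'img':cv2.resize(f['img'][100:250,140:320],None,fx=4,fy=4,interpolation=cv2.INTER_CUBIC)},'s7z')
E
```

```text
20.625 [0.036 0.016 0.053] [-0.267  0.331 -0.129  1.87   0.052  0.942 -2.257] [ 0.14 -0.5  -0.62] [0.5396 0.1437 0.2655] -15.27
t 20.625 eef [0.5396 0.1437 0.2655] q [-0.267  0.331 -0.129  1.87   0.052  0.942 -2.257] F [ 0.1 -0.5 -0.6] op 0.0712
hub_nut [258.6 168.7] 0.87 o [0.6114, 0.1247, 0.3477] d [-0.2011, 0.0614, -0.9776] at z [0.5399 0.1465 0.    ]
nut_grip [257.7 173.6] 0.62 o [0.6114, 0.1247, 0.3477] d [-0.2158, 0.0685, -0.974] at z [0.5428 0.1465 0.038 ]
core [415.3 135.8] 0.75 o [0.6114, 0.1247, 0.3477] d [-0.1998, -0.4585, -0.866] at z [ 0.5381 -0.0435  0.03  ]
spindle_top [447.6 144.4] 0.78 o [0.6114, 0.1247, 0.3477] d [-0.2376, -0.5431, -0.8054] at z [ 0.5378 -0.0437  0.098 ]
t 20.875 eef [0.5389 0.1435 0.2631] q [-0.267  0.334 -0.129  1.872  0.052  0.942 -2.257] F [-0.2 -0.5 -0.3] op 0.0869
hub_nut [294.9 205. ] 0.6 o [0.2675, -0.9127, 0.8444] d [0.3515, 0.6858, -0.6374] at z [ 0.7331 -0.0042  0.    ]
hub_nut [224.3 192.9] 0.48 o [0.2675, -0.9127, 0.8444] d [0.1887, 0.7648, -0.616] at z [0.5262 0.1357 0.    ]
core [243.4 215.8] 0.59 o [0.2675, -0.9127, 0.8444] d [0.2233, 0.7153, -0.6622] at z [ 0.5421 -0.033   0.03  ]
core [213.4 154.8] 0.35 o [0.2675, -0.9127, 0.8444] d [0.1805, 0.8247, -0.536] at z [0.5417 0.3404 0.03  ]
waste_tin [259.9 314.6] 0.93 o [0.2675, -0.9127, 0.8444] d [0.2037, 0.5295, -0.8235] at z [ 0.4763 -0.3697  0.    ]
```

View pics/s7z.png

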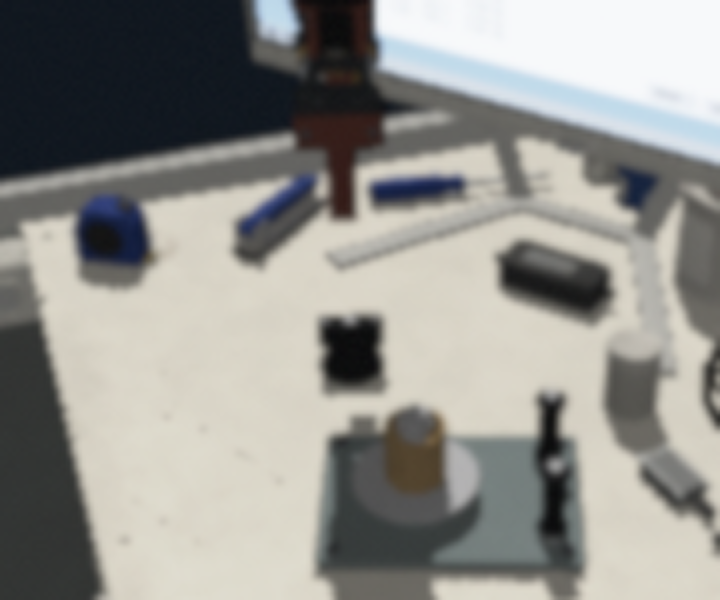

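View pics/w7.png

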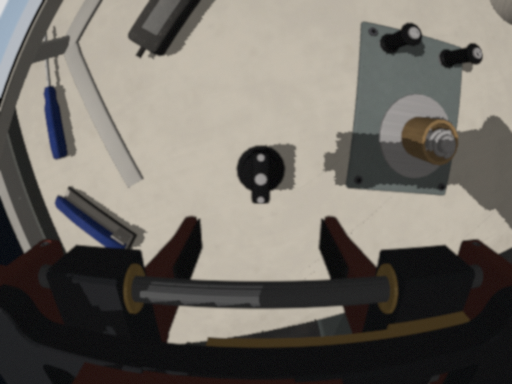

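>>> drive_tool([
  [87,[12,46,0],[0,0,0]],
  [87,[12,46,0],[0,0,0]],
  [87,[12,46,0],[0,0,0]],
  [87,[12,46,0],[0,0,0]],
  [87,[0,0,0],[0,0,0]],
  [87,[0,0,0],[0,0,0]],
], newtons=5)

```text
time_s: 21.82
eef_pos: [0.5374, -0.0458, 0.2644]
tool_rot: [0.991, -0.133, -0.0, -0.0]
wrist_force: [-0.0, 0.9, -0.3]
opening: 0.0869
```

```bash

python3 - <<'E'
from look import *
import s
st,f=look('w8',['core','spindle_top','waste_tin'],zs={'core':.034,'spindle_top':.098})
for m in r.silhouettes('core','wrist')[:2]: print(m['bbox'],m['score'])
E
```

```text
21.825 [0.017 0.035 0.038] [ 0.012  0.299 -0.051  1.918  0.018  0.925 -1.885] [-0.02  0.86 -0.28] [ 0.5374 -0.0458  0.2644] -15.25
t 21.825 eef [ 0.5374 -0.0458  0.2644] q [ 0.012  0.299 -0.051  1.918  0.018  0.925 -1.885] F [-0.   0.9 -0.3] op 0.0869
core [256.9 177.7] 0.78 o [0.6094, -0.0649, 0.3465] d [-0.2299, 0.0746, -0.9704] at z [ 0.5354 -0.0408  0.034 ]
core [ 15.5 238.6] 0.61 o [0.6094, -0.0649, 0.3465] d [-0.1259, 0.7905, -0.5994] at z [0.5437 0.3473 0.034 ]
spindle_top [259.  191.6] 0.74 o [0.6094, -0.0649, 0.3465] d [-0.2752, 0.0797, -0.9581] at z [ 0.538  -0.0442  0.098 ]
spindle_top [467.8  29.9] 0.2 o [0.6094, -0.0649, 0.3465] d [0.1023, -0.6617, -0.7428] at z [ 0.6436 -0.2862  0.098 ]
waste_tin [485.6 158.7] 0.84 o [0.6094, -0.0649, 0.3465] d [-0.2889, -0.6323, -0.7188] at z [ 0.4701 -0.3697  0.    ]
[262.6, 181.4, 52.5, 55.6] 0.76
```

View pics/w8.png

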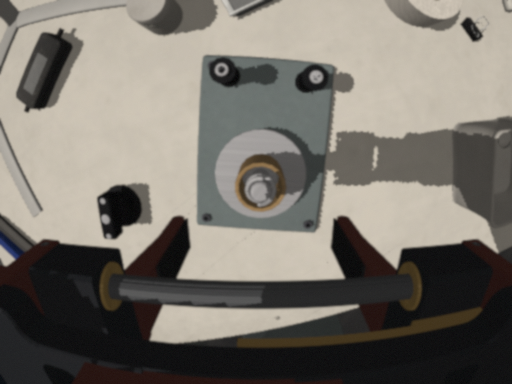

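>>> drive_tool([
  [87,[0,0,45],[0,0,0]],
  [87,[0,0,45],[0,0,0]],
  [87,[0,0,30],[0,0,0]],
  [87,[0,0,14],[0,0,0]],
  [40,[0,0,0],[0,0,0]],
  [40,[0,0,0],[0,0,0]],
  [40,[0,0,0],[0,0,0]],
  [40,[0,0,0],[0,0,0]],
  [40,[0,0,0],[0,0,0]],
  [40,[0,0,0],[0,0,0]],
], newtons=5)

```text
time_s: 23.32
eef_pos: [0.5378, -0.0466, 0.1311]
tool_rot: [0.991, -0.133, 0.0, -0.0]
wrist_force: [-0.1, -0.5, 5.0]
opening: 0.0492
```

```bash

python3 - <<'E'
from look import *
import s
st,f=look('w9',[])
st,f=look('s9',[],'side')
save({'img':cv2.resize(f['img'][150:270,180:320],None,fx=5,fy=5,interpolation=cv2.INTER_CUBIC)},'s9z')
E
```

```text
23.325 [-0.057  0.149 -0.017] [ 0.009  0.488 -0.048  2.011  0.038  0.642 -1.901] [-0.08 -0.54  5.  ] [ 0.5378 -0.0466  0.1311] -15.27
t 23.325 eef [ 0.5378 -0.0466  0.1311] q [ 0.009  0.488 -0.048  2.011  0.038  0.642 -1.901] F [-0.1 -0.5  5. ] op 0.0492
t 23.375 eef [ 0.5378 -0.0466  0.1311] q [ 0.009  0.488 -0.048  2.011  0.038  0.642 -1.901] F [-0.6 -0.7  6.3] op 0.049
```

View pics/w9.png

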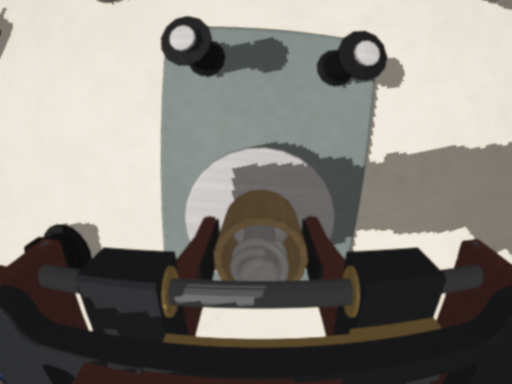

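View pics/s9z.png

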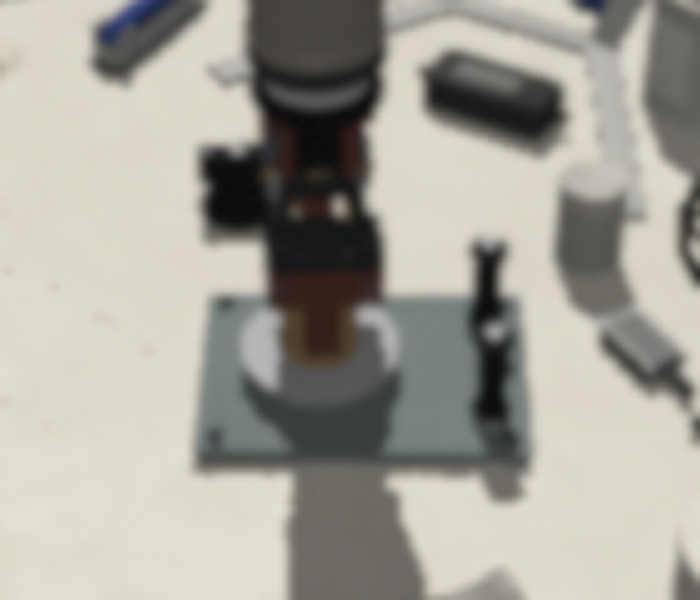

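>>> drive_tool([
  [40,[0,0,0],[0,0,0]],
  [40,[0,0,-2],[0,0,0]],
  [40,[0,0,-4],[0,0,0]],
  [40,[0,0,-6],[0,0,0]],
  [40,[0,0,0],[0,0,0]],
], newtons=12)

```text
time_s: 24.05
eef_pos: [0.5377, -0.0464, 0.1431]
tool_rot: [0.991, -0.133, 0.0, -0.0]
wrist_force: [0.2, -0.0, -1.7]
opening: 0.0488
```

```bash

python3 - <<'E'
from look import *
import s
st,f=look('s10',[],'side')
save({'img':cv2.resize(f['img'][150:270,180:320],None,fx=5,fy=5,interpolation=cv2.INTER_CUBIC)},'s10z')
E
```

```text
24.05 [ 0.059 -0.018  0.027] [ 0.01   0.469 -0.049  2.006  0.036  0.667 -1.899] [ 0.16 -0.05 -1.74] [ 0.5377 -0.0464  0.1431] -15.26
t 24.05 eef [ 0.5377 -0.0464  0.1431] q [ 0.01   0.469 -0.049  2.006  0.036  0.667 -1.899] F [ 0.2 -0.  -1.7] op 0.0488
```

View pics/s10z.png

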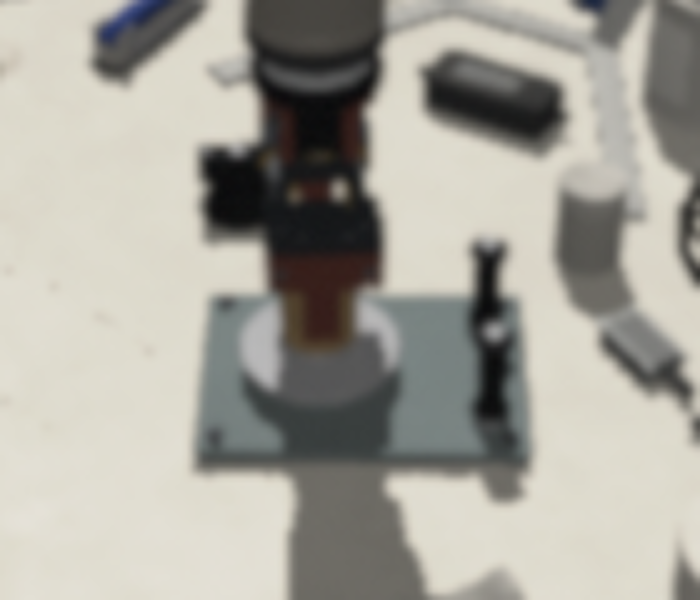

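>>> drive_tool([
  [40,[0,0,-30],[0,0,0]],
  [40,[0,0,-50],[0,0,0]],
  [40,[0,0,-40],[0,0,0]],
  [40,[3,40,0],[0,0,0]],
  [40,[3,40,0],[0,0,0]],
  [40,[3,40,0],[0,0,0]],
  [40,[3,40,0],[0,0,0]],
  [40,[3,40,0],[0,0,0]],
  [40,[3,40,0],[0,0,0]],
  [40,[3,40,0],[0,0,0]],
  [40,[3,40,0],[0,0,0]],
  [40,[0,0,0],[0,0,0]],
])

```text
time_s: 25.6
eef_pos: [0.4744, -0.3651, 0.2623]
tool_rot: [0.991, -0.136, -0.0, 0.001]
wrist_force: [-0.0, 0.7, -0.3]
opening: 0.0492
```

```bash

python3 - <<'E'
from look import *
import s
st,f=look('w11',['waste_tin','core'])
for m in r.silhouettes('waste_tin','wrist')[:2]: print(m['bbox'],m['score'])
st,f=look('s11',['waste_tin','core'],'side')
save({'img':cv2.resize(f['img'][180:384,140:400],None,fx=2.9,fy=2.9,interpolation=cv2.INTER_CUBIC)},'s11z')
E
```

```text
25.6 [-0.027  0.033 -0.029] [ 0.481  0.392  0.09   1.791 -0.04   0.96  -1.256] [-0.02  0.72 -0.31] [ 0.4744 -0.3651  0.2623] -15.6
t 25.6 eef [ 0.4744 -0.3651  0.2623] q [ 0.481  0.392  0.09   1.791 -0.04   0.96  -1.256] F [-0.   0.7 -0.3] op 0.0492
core [258.2 222.8] 0.71 o [0.5463, -0.3844, 0.3444] d [-0.37, 0.1084, -0.9227] at z [ 0.4082 -0.3439  0.    ]
[260.0, 184.6, 154.4, 133.7] 0.63
t 25.8 eef [ 0.4768 -0.36    0.2623] q [ 0.477  0.391  0.085  1.792 -0.04   0.961 -1.257] F [ 0.4 -0.  -0.6] op 0.0489
waste_tin [261.1 314.7] 0.59 o [0.2675, -0.9127, 0.8444] d [0.2064, 0.5284, -0.8236] at z [ 0.4791 -0.371  -0.    ]
core [258.2 270.9] 0.4 o [0.2675, -0.9127, 0.8444] d [0.227, 0.6098, -0.7594] at z [ 0.5199 -0.2347  0.    ]
```

View pics/w11.png

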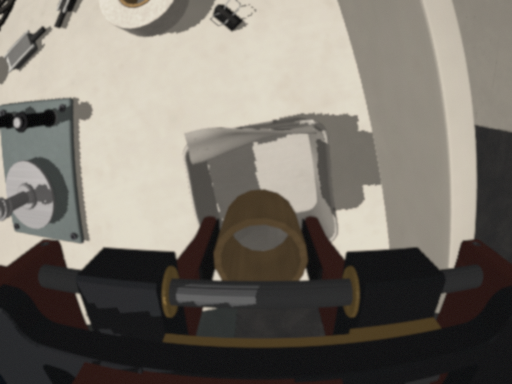

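View pics/s11z.png

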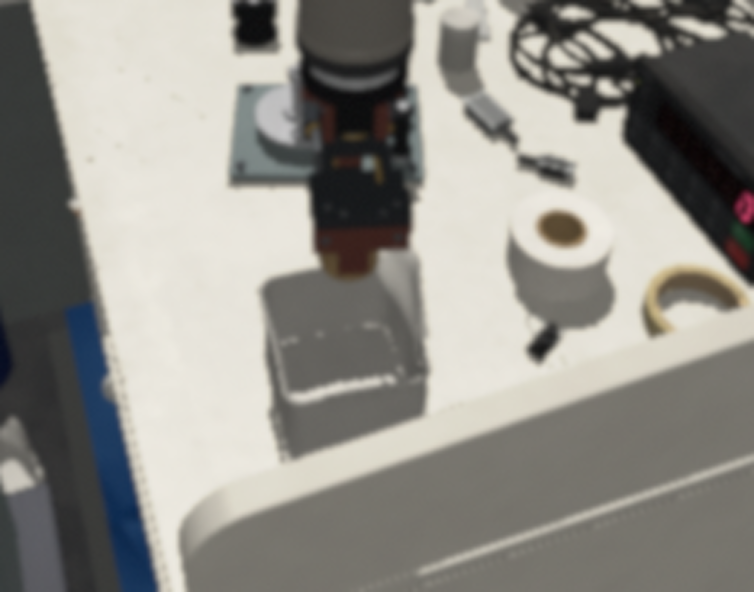

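```bash

python3 - <<'E'
from h import *
D={'fx':391.31945121650114,'fy':391.31945121650114,'cx':250.8651197325749,'cy':197.2328620533113,'eye':[0.26748992,-0.91269713,0.8443836],'rotation':[0.42657961,-0.07069281,-0.14700288,0.88961931]}
for p in [(288,405),(425,378),(264,285),(405,258)]:
    print('side',p,atz(*ray(D,(p[0]/2.9+140,p[1]/2.9+180)),.093).round(3))
W={'fx':297.3186396354542,'fy':297.3186396354542,'cx':260.2140808933701,'cy':187.41474515369424,'tool_from_camera':np.array([[8.82995732e-04,9.62116667e-01,2.72636643e-01,7.47716572e-02],[9.99999599e-01,-8.08934200e-04,-3.84050729e-04,-7.47855348e-04],[-1.48956503e-04,2.72636873e-01,-9.62116996e-01,-8.21393786e-02],[0,0,0,1]])}
a=np.radians(-15.6)/2
st={'eef_pos':[0.4744,-0.3651,0.2623],'tool_rot':[np.cos(a),np.sin(a),0,0]}
x=np.array([np.cos(2*a),np.sin(2*a),0]);y=np.array([np.sin(2*a),-np.cos(2*a),0])
for p in [(187,135),(328,125),(197,220),(337,215)]:
    q=atz(*ray(W,p,st),.093);print(p,q.round(3),'tool',((q-st['eef_pos'])@x).round(3),((q-st['eef_pos'])@y).round(3))
E
python3 -c "
import cv2
i=cv2.imread('pics/w11.png');cv2.imwrite('pics/w11z.png',cv2.resize(i[90:270,160:380],None,fx=3.3,fy=3.3,interpolation=cv2.INTER_CUBIC))"
```

```text
side (288, 405) [ 0.406 -0.427  0.093]
side (425, 378) [ 0.514 -0.438  0.093]
side (264, 285) [ 0.422 -0.31   0.093]
side (405, 258) [ 0.545 -0.321  0.093]
(187, 135) [ 0.54  -0.317  0.093] tool 0.05 -0.064
(328, 125) [ 0.516 -0.436  0.093] tool 0.059 0.057
(197, 220) [ 0.463 -0.301  0.093] tool -0.028 -0.059
(337, 215) [ 0.433 -0.427  0.093] tool -0.023 0.071
```

View pics/w11z.png

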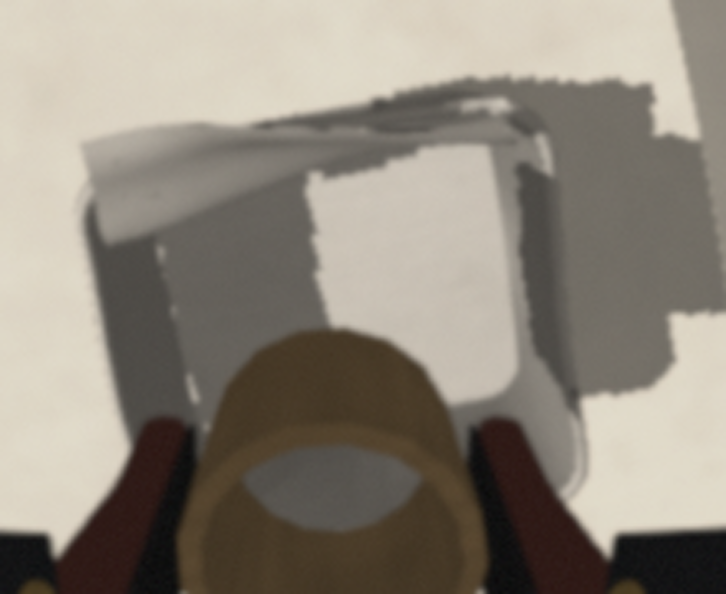

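```bash

python3 - <<'E'
from h import *
W={'fx':297.3186396354542,'fy':297.3186396354542,'cx':260.2140808933701,'cy':187.41474515369424,'tool_from_camera':np.array([[8.82995732e-04,9.62116667e-01,2.72636643e-01,7.47716572e-02],[9.99999599e-01,-8.08934200e-04,-3.84050729e-04,-7.47855348e-04],[-1.48956503e-04,2.72636873e-01,-9.62116996e-01,-8.21393786e-02],[0,0,0,1]])}
a=np.radians(-15.6)/2
st={'eef_pos':[0.4744,-0.3651,0.2623],'tool_rot':[np.cos(a),np.sin(a),0,0]}
x=np.array([np.cos(2*a),np.sin(2*a),0]);y=np.array([np.sin(2*a),-np.cos(2*a),0])
for p,z in [((192,163),.143),((186,134),.143),((186,134),.093),((336,238),.093),((325,130),.093),((187,150),.093)]:
    q=atz(*ray(W,p,st),z);print(p,z,q.round(3),'tool',((q-st['eef_pos'])@x).round(3),((q-st['eef_pos'])@y).round(3))
import s
E
```

```text
(192, 163) 0.143 [ 0.522 -0.328  0.143] tool 0.035 -0.049
(186, 134) 0.143 [ 0.542 -0.33   0.143] tool 0.056 -0.052
(186, 134) 0.093 [ 0.541 -0.317  0.093] tool 0.051 -0.065
(336, 238) 0.093 [ 0.41  -0.422  0.093] tool -0.047 0.072
(325, 130) 0.093 [ 0.512 -0.433  0.093] tool 0.055 0.055
(187, 150) 0.093 [ 0.528 -0.313  0.093] tool 0.037 -0.064
25.95 [ 0.042 -0.016  0.013] [ 0.477  0.391  0.085  1.792 -0.04   0.961 -1.257] [-0.05 -0.08  0.56] [ 0.4769 -0.3602  0.2626] -15.15
```

>>> drive_tool([
  [40,[-6,13,0],[0,0,0]],
  [40,[0,0,30],[0,0,0]],
  [40,[0,0,40],[0,0,0]],
  [40,[0,0,30],[0,0,0]],
  [40,[0,0,15],[0,0,0]],
  [40,[0,0,0],[0,0,0]],
  [40,[0,0,0],[0,0,0]],
])

```text
time_s: 26.82
eef_pos: [0.4676, -0.3731, 0.1488]
tool_rot: [0.991, -0.133, 0.001, 0.001]
wrist_force: [0.2, 0.7, -0.1]
opening: 0.0488
```

```bash

python3 - <<'E'
from look import *
import s
st,f=look('w12',[])
st,f=look('s12',[],'side')
save({'img':cv2.resize(f['img'][180:384,140:400],None,fx=2.9,fy=2.9,interpolation=cv2.INTER_CUBIC)},'s12z')
E
```

```text
26.825 [ 0.062 -0.066  0.029] [ 0.513  0.535  0.075  1.872 -0.056  0.735 -1.219] [ 0.2   0.75 -0.06] [ 0.4676 -0.3731  0.1488] -15.27
t 26.825 eef [ 0.4676 -0.3731  0.1488] q [ 0.513  0.535  0.075  1.872 -0.056  0.735 -1.219] F [ 0.2  0.7 -0.1] op 0.0488
t 26.875 eef [ 0.4677 -0.3731  0.1489] q [ 0.512  0.535  0.075  1.872 -0.057  0.735 -1.219] F [ 0.2  0.5 -0.2] op 0.0488
```

View pics/w12.png

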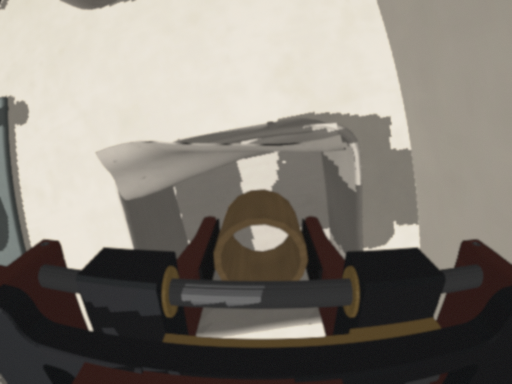

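View pics/s12z.png

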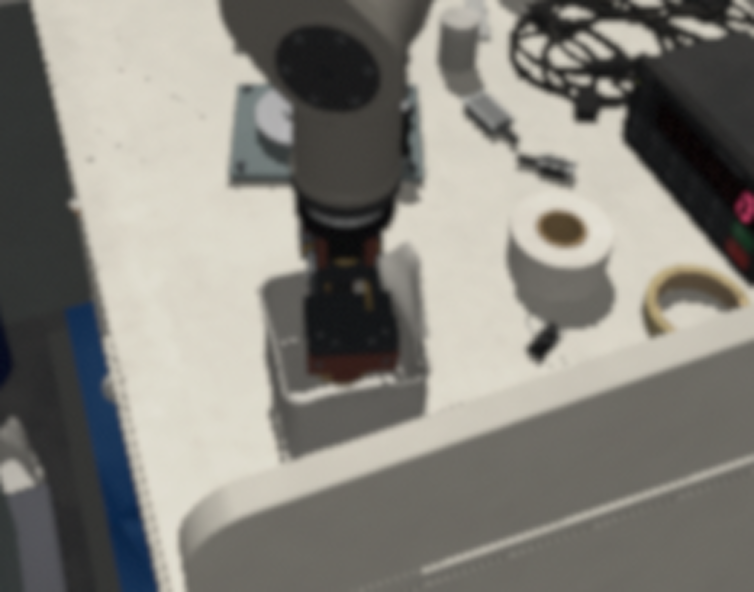

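>>> drive_tool([
  [40,[0,0,8],[0,0,0]],
  [40,[0,0,7],[0,0,0]],
  [40,[0,0,0],[0,0,0]],
])

```text
time_s: 27.3
eef_pos: [0.4667, -0.3721, 0.1317]
tool_rot: [0.991, -0.133, -0.001, -0.0]
wrist_force: [0.9, 0.3, -1.7]
opening: 0.0489
```

>>> drive_tool([
  [60,[0,0,0],[0,0,0]],
  [60,[0,0,0],[0,0,0]],
  [60,[0,0,0],[0,0,0]],
  [60,[0,0,-20],[0,0,0]],
  [60,[0,0,-40],[0,0,0]],
  [60,[0,0,-40],[0,0,0]],
  [60,[0,0,-40],[0,0,0]],
  [60,[-20,-10,-20],[0,0,0]],
  [60,[0,0,0],[0,0,0]],
])

```text
time_s: 28.42
eef_pos: [0.4504, -0.3574, 0.2944]
tool_rot: [0.991, -0.133, 0.002, 0.001]
wrist_force: [0.7, 0.2, -0.6]
opening: 0.06
```

```bash

python3 - <<'E'
from look import *
import s
st,f=look('w13',['core','waste_tin'])
st,f=look('s13',['hub_nut','core'],'side',zs={'core':.0})
save({'img':cv2.resize(f['img'][130:384,120:400],None,fx=2.3,fy=2.3,interpolation=cv2.INTER_CUBIC)},'s13z')
E
```

```text
28.425 [-0.02  -0.001  0.043] [ 0.487  0.319  0.094  1.816 -0.035  1.004 -1.242] [ 0.71  0.16 -0.59] [ 0.4504 -0.3574  0.2944] -15.26
t 28.425 eef [ 0.4504 -0.3574  0.2944] q [ 0.487  0.319  0.094  1.816 -0.035  1.004 -1.242] F [ 0.7  0.2 -0.6] op 0.06
core [269.2 151.7] 0.71 o [0.5221, -0.3763, 0.3768] d [-0.1549, 0.0103, -0.9879] at z [ 0.463  -0.3723  0.    ]
waste_tin [259.1 144.5] 0.62 o [0.5221, -0.3763, 0.3768] d [-0.123, 0.0368, -0.9917] at z [ 0.4754 -0.3623  0.    ]
t 28.575 eef [ 0.4505 -0.3575  0.2917] q [ 0.487  0.324  0.093  1.817 -0.035  1.004 -1.242] F [ 0.  -0.2 -0. ] op 0.0594
hub_nut [227.2 193. ] 0.63 o [0.2675, -0.9127, 0.8444] d [0.1957, 0.7626, -0.6165] at z [0.5356 0.1319 0.    ]
core [256.1 314.7] 0.57 o [0.2675, -0.9127, 0.8444] d [0.1948, 0.5324, -0.8237] at z [ 0.4672 -0.3669  0.    ]
```

View pics/w13.png

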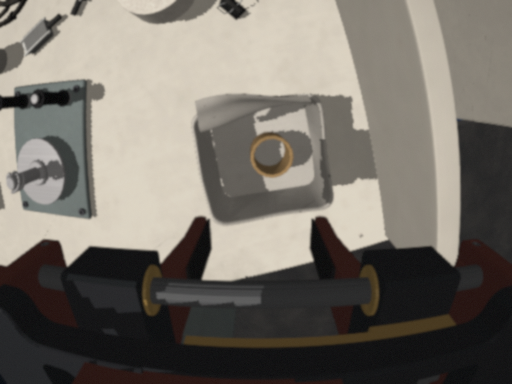

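View pics/s13z.png

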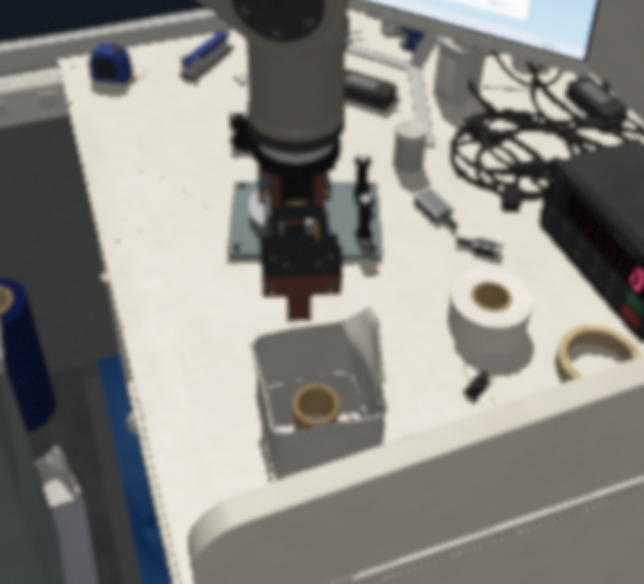

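```bash

python3 - <<'E'
from look import *
st,f=look('c14',['hub_nut','stapler','tape_measure','jar','fresh_roll'],'scene')
save({'img':cv2.resize(f['img'][130:290,110:390],None,fx=2.8,fy=2.8,interpolation=cv2.INTER_CUBIC)},'c14z')
E
```

```text
t 28.725 eef [ 0.4504 -0.3576  0.2914] q [ 0.488  0.325  0.093  1.816 -0.035  1.004 -1.242] F [ 0.  -0.   0.3] op 0.06
hub_nut [218.8 210.8] 0.49 o [-0.1259, -0.0929, 1.11] d [0.4997, 0.1764, -0.848] at z [0.5281 0.1379 0.    ]
hub_nut [137.6 244.6] 0.18 o [-0.1259, -0.0929, 1.11] d [0.3781, 0.3584, -0.8536] at z [0.3658 0.3732 0.    ]
stapler [151.3 202.6] 0.64 o [-0.1259, -0.0929, 1.11] d [0.4773, 0.3423, -0.8093] at z [0.5287 0.3765 0.    ]
tape_measure [137.1 241.4] 0.89 o [-0.1259, -0.0929, 1.11] d [0.3848, 0.3607, -0.8496] at z [0.3768 0.3784 0.    ]
```

View pics/c14z.png

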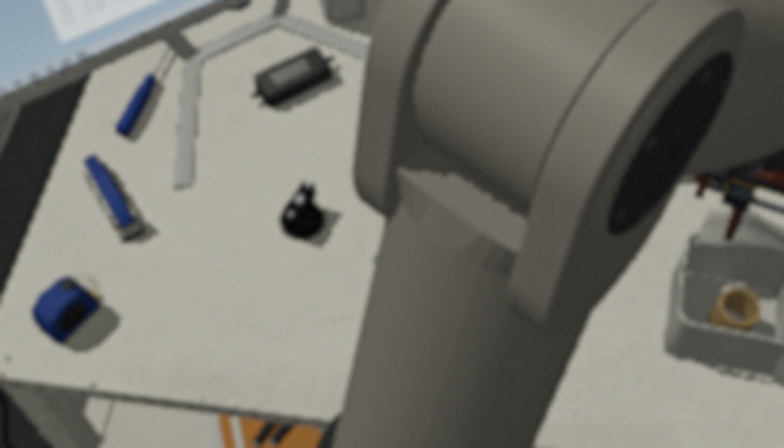

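The nut stands upright on the bare worktop, the core stands in the tin, and the gripper is clear of everything, so I'm handing in.

```bash
python3 -c "
from plant import r
print(r.hand_in())"
```

```text
the job is handed in; nothing more can be done
None
```

The spent core is off the unwinder and in the waste tin, and the job is handed in at about 29 s of the 72 s allowed. The hand-in reports no verdict.

**What I did:**
- I unscrewed the nut clockwise by about 185°, following its climb. The wrist force stayed near 4 N or below in the readings between steps.
- I lifted the nut off and stood it upright at about (0.54, 0.144). The core stayed on the platter. The set-down contact read 9.6 N.
- I then lifted the core off the spindle, lowered it into the tin and let it go.

**Last checks:**
- **Nut:** the side and wrist pictures showed it upright after I let go. The last scene picture still does.
- **Core and tin:** the core stands on the tin floor, about 10 mm from its centre, and the tin is upright.
- **Robot:** the gripper is open and clear of everything, and the wrist force is about 0.
- **Bystanders:** the stapler and tape measure measured within about 10 mm of their first positions, which is within the measuring error. The fresh roll, clip and jar only looked unmoved in the pictures. The arm hid the fresh roll and jar in the last scene picture, and I did not measure the clip.

**Where measurements disagreed:**
- The first height I measured for the nut's grip was 113 mm, against about 118 mm from the text. I went by the text's height.
- The estimates of the tin's centre differed by up to 10 mm, so I averaged them.
- At the core grasp an upward 5–6 N showed, probably because the fingers closed while the arm was still settling. It was gone once the core lifted.

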